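# Sort the seed bench: vials, dish and forceps put away

### The arm

A 7-joint arm with a two-finger parallel gripper is mounted at the origin on the work surface; the furniture and walls round the work are solid. World frame = base frame: x ahead of the robot, y to its left, z up, the work surface at z = 0. Lengths are in m, angles in rad, forces in N, time in s.
With the tool pointing down it reaches from about 0.425 to 0.875 m from the base axis. Payload 4.7 kg.
Tool frame: the origin (TCP) lies midway between the tips of the shut fingers; the grasp point (between the pads) lies 19 mm behind it; z points along the fingers, y is the line along which they close (so a half turn about z gives the same grasp; the last joint's range is limited). The gripper opens to 87 mm and grips with 3 to 60 N. Pads are 19 mm wide; open, the fingers measure 117 mm over their backs; the gripper's body (75 mm by 190 mm) begins 51 mm behind the grasp point.
Start: joints at [1.311, 0.321, -0.07, 1.45, 0.023, 1.371, -0.057], TCP at [0.176, -0.626, 0.223] pointing down, gripper open.
Joint ranges: [-2.86, 2.86], [-0.3, 2.09], [-1.38, 1.24], [0.06, 2.45], [-1.56, 4.7], [0.09, 2.05], [-2.69, 2.69]. Speed limits (rad/s): [2.57, 2.57, 3.14, 3.14, 3.14, 3.14, 3.14].

### API

Orientations are given as a rotation vector (axis times angle).
In Python, from bench import ctrl gives the robot as it stands. The module is installed in compiled form; this text tells all that it offers.
- The arm moves only by the shell command python3 -m handwheel 'ROWS' [FORCE]. ROWS is JSON, a list of rows, each a list of 7 numbers: the finger opening in m, from 0 to 0.087, then the shift along the tool's x, y, z in m, then the turn, a rotation vector about the tool's x, y, z in degrees. A call has 1 to 12 rows; each row shifts and turns the commanded pose from where the row before left it, along the tool's axes as they then stand; what a row does not reach is not made up. A row lasts 1/8 s, in which the tool goes at most 62.5 mm and 10.7 degrees, less where a joint would pass 70% of its speed; a pose out of reach is approached as far as the arm can. A call is refused whole if a number of a shift passes 0.0625 or a number of a turn 10.7, either way. A call with a gripper value outside its range is refused whole. The fingers move at their own pace and stop on an object; FORCE is the grip in N (left out, the last holds). Time passes only in rows, so rows that do not move let the fingers close. It gives the time, the measured TCP pose, the force, the opening and the grip force at its end, in the units of the state.
- ctrl.get_state(): the state, without advancing time (a new reading comes with each control period).
- ctrl.get_image(name): name is "scene" or "top"; returns (picture, depth): 384x512x3 uint8, blue, green, red; 384x512 float32, m along the optical axis (not along the pixel's ray), 0 where there is no reading.
- ctrl.camera_info(name): a dict with "intrinsics" (3x3 intrinsics, pixels), "R" (3x3) and "t" (3): a world point X has camera coordinates R X + t. Camera axes: x right, y down, z forward; pixel columns grow to the right and rows downward; lengths in m; the calibration is good to about 2 mm. A picture is of the moment at which its call begins. camera_info takes no time and is no camera call.
- ctrl.close_job(): hands the job in; it is judged then, once.
The state is a dict: "time": time; "joint_positions": joint angles; "qd": joint speeds; "joint_torque": joint torques, N m; "position": TCP position; "tool_rot": TCP orientation; "ft_force": force on the tool from outside, world axes, zero at the start; "torque": the same for the moment, N m; "grip_width": opening from 0.0 (shut) to 1.0 (fully open); "grip_force": force on a finger pad.
Only numpy, scipy, OpenCV 4.12 (cv2) and the standard library are available. Lean on these libraries where they do the work, as an engineer would, in place of code of your own. Each camera call takes 0.05 s, during which the arm holds its last target. There are 200 camera calls.

### The job

Put the loose things on the bench away where each belongs: the red-capped vial upright in a free cell of the red box, the black-capped vial upright in a free cell of the black box, the loose petri dish flat on top of the dish that already lies between the posts of the dish stand, and the forceps lying in the open instrument tin. Then close the tin's lid, and do not knock over the brown spirit bottle.

Things in the scene. Friction and masses are not known exactly. Their poses are not given: they have to be found in the camera images.
- red_vial: loose specimen vial with a red screw cap, standing upright on the table, glass body 23 mm in diameter to a height of 46 mm, cap 20 mm in diameter from 46 to 62 mm, about 20 g. Origin: centre of the underside; z up through the cap. (Another red-capped vial is fixed in the red box.)
- black_vial: loose specimen vial with a black screw cap, standing upright on the table, glass body 23 mm in diameter to a height of 46 mm, cap 20 mm in diameter from 46 to 62 mm, about 20 g. Origin: centre of the underside; z up through the cap. (Another black-capped vial is fixed in the black box.)
- dish: loose lidded petri dish with pale green medium, clear, round, 61 mm in diameter and 15 mm high, lying flat on the table, about 30 g; it is gripped across its diameter (the pads meet at about 57 mm). Origin: centre of the underside; z up.
- forceps: loose steel dissecting forceps lying flat on the table, 161 mm long along its y axis, 17 mm wide along x at the middle, 9 mm high, about 25 g; grip at the middle across x. Origin: centre of the underside; z up.
- red_vial_box: fixed open vial box, red walls and cross divider (29 mm high), white floor; 92 x 92 x 32 mm, walls and floor 4 mm thick. Four 40 mm square cells centred at (+-22, +-22) mm; a red-capped vial like the loose one is fixed in cell (+22, +22), top at 66 mm; the other three are free. Origin: centre of underside; z up, x, y along the walls; a blank label card is on the -x side.
- black_vial_box: fixed open vial box, black walls and cross divider (29 mm high), white floor; 92 x 92 x 32 mm, walls and floor 4 mm thick. Four 40 mm square cells centred at (+-22, +-22) mm; a black-capped vial like the loose one is fixed in cell (+22, +22), top at 66 mm; the other three are free. Origin: centre of underside; z up, x, y along the walls; a blank label card is on the -x side.
- dish_stand: fixed steel plate 92 x 92 x 5 mm with four steel posts, 6 mm thick, tops at 45 mm, at (+-30, +-30) mm. A tan dish of the loose one's size is fixed between them; the loose dish rests on it with its underside at 18 mm and about 8 mm of play to the posts. Fingers closing along the stand's x or y axis pass between the posts. Origin: centre of the underside; z up.
- tin: fixed white enamel instrument tin with blue edges. Outside 82 mm along x (-39 to +43 mm), 190 mm along y, rim at z = 26 mm. Bed at z = 11 mm, clear from -35 to +39 mm along x and +-91 mm along y (three slim tools in it are part of the bed). The lid is hinged on the +x long side (away from the robot), hinge line x = +44, z = 27 mm. Origin: underside, mid-length; z up, y along its length.
- tin_lid (a joint): lid angle in rad: 0 shut, 1.83 fully open. At the start it leans back open by itself, its 190 mm wide free edge about 110 mm above the table at x = +66 mm in the tin's frame. Pushed from behind (from the tin's +x side) past the upright it falls shut by its own weight; light, no latch.
- spirit_bottle: loose brown glass spirit bottle with a black cap, a bystander standing upright, 62 mm in diameter, 117 mm high. Origin: centre of the underside; z up.
Not all that is in view belongs to the job. Leave any yellow look-alike of the dish alone.

How it is judged:
At the end, for the whole second after the job is handed in: Each vial upright (0.3 rad) on the floor of a cell of its own colour's box; loose dish flat (0.12 rad) on the dish in the stand, centres within 15 mm; forceps on the tin's bed, middles within 25 mm lengthwise; lid shut (under 0.08 rad); spirit bottle standing; all at rest (x of red_vial in the frame of red_vial_box between -0.044 and 0.044 m and y of red_vial in the frame of red_vial_box between -0.044 and 0.044 m and z of red_vial in the frame of red_vial_box between 0 and 0.01 m and angle between each of red_vial, black_vial, spirit_bottle's own z axis and vertical below 0.3 rad and linear speed of each of red_vial, black_vial, dish, forceps below 0.03 m/s and x of black_vial in the frame of black_vial_box between -0.044 and 0.044 m and y of black_vial in the frame of black_vial_box between -0.044 and 0.044 m and z of black_vial in the frame of black_vial_box between 0 and 0.01 m and horizontal distance between dish and dish_stand below 0.015 m and angle between dish's own z axis and vertical below 0.12 rad and z of dish in the frame of dish_stand between 0.012 and 0.026 m and x of forceps in the frame of tin between -0.034 and 0.038 m and y of forceps in the frame of tin between -0.025 and 0.025 m and z of forceps in the frame of tin between 0.006 and 0.018 m and value of joint tin_lid below 0.08 rad); the robot touches nothing.
It fails at once if the spirit bottle is knocked over (angle between spirit_bottle's own z axis and vertical above 0.6 rad).
It also fails if it takes over 109 s, if anything falls off the work surface, if the arm or the gripper's body presses on something with over 40 N, if the wrist force passes 120 N, or if a joint passes its speed limit or range.

## Working session

There is one attempt and no reset: what is moved stays moved. The work goes in short steps, Python scripts to look and compute and a shell command to move; the robot and the scene stay as the last step left them, time stands still between calls to the robot, and variables do not carry over. Pictures are saved under pics/ and viewed, at most 14 in all, crops included, and the job is handed in when it is done.

```bash
mkdir -p pics; cat > h.py <<'E'
import numpy as np,cv2
from bench import ctrl
def snap(n,f):
    p,d=ctrl.get_image(n); cv2.imwrite(f'pics/{f}.png',p); np.save(f'pics/{f}.npy',d); return p,d
def proj(n,X):
    c=ctrl.camera_info(n); q=np.array(c['R'])@np.array(X)+np.array(c['t']); q=np.array(c['intrinsics'])@q; return q[:2]/q[2]
def ray(n,u,v):
    c=ctrl.camera_info(n);R=np.array(c['R']);t=np.array(c['t']);K=np.array(c['intrinsics'])
    return -R.T@t, R.T@np.linalg.inv(K)@np.array([u,v,1.])
def onz(n,u,v,z):
    o,d=ray(n,u,v); return o+d*(z-o[2])/d[2]
def dep(n,u,v,D):
    o,d=ray(n,u,v); return o+d*D
def tri(n1,p1,n2,p2):
    o1,d1=ray(n1,*p1);o2,d2=ray(n2,*p2)
    s=np.linalg.lstsq(np.c_[d1,-d2],o2-o1,rcond=None)[0]
    a=o1+s[0]*d1;b=o2+s[1]*d2
    return (a+b)/2,np.linalg.norm(a-b)
E
python3 - <<'E'
from h import *
np.set_printoptions(precision=4,suppress=True)
for n in('scene','top'):
    p,d=snap(n,n+'0'); cv2.imwrite(f'pics/{n}0b.png',cv2.resize(p,(800,600),interpolation=cv2.INTER_CUBIC)); print(n,ctrl.camera_info(n),(d>0).mean())
print(ctrl.get_state())
E
```

```text
scene {'intrinsics': array([[354.0539,   0.    , 253.6431],
       [  0.    , 354.0539, 186.643 ],
       [  0.    ,   0.    ,   1.    ]]), 'R': array([[ 0.577 , -0.8167, -0.0115],
       [-0.5172, -0.3544, -0.779 ],
       [ 0.6321,  0.4554, -0.6269]]), 't': array([-0.2958,  0.3139,  0.5963])} 0.9944356282552084
top {'intrinsics': array([[350.9327,   0.    , 250.0895],
       [  0.    , 350.9327, 189.5037],
       [  0.    ,   0.    ,   1.    ]]), 'R': array([[ 0.0178, -0.9998, -0.0029],
       [-0.9781, -0.0168, -0.2074],
       [ 0.2073,  0.0065, -0.9783]]), 't': array([-0.0107,  0.5404,  0.8121])} 0.9959615071614584
{'time': 0.1, 'joint_positions': array([ 1.3111,  0.3217, -0.0701,  1.4516,  0.0226,  1.3708, -0.0569]), 'qd': array([ 0.0001, -0.0015,  0.    , -0.0023,  0.0009,  0.0002,  0.001 ]), 'joint_torque': array([ -0.0003, -49.257 ,  -0.4058, -31.3398,  -0.0641,   0.0396,
         0.0001]), 'position': array([ 0.1756, -0.6253,  0.2216]), 'tool_rot': array([-3.1106, -0.4286,  0.0005]), 'ft_force': array([ 0.7378, -0.0884,  0.8788]), 'torque': array([ 0.0337, -0.0428,  0.0611]), 'grip_force': 0.0, 'grip_width': 0.9936451710046079}
```

View pics/scene0b.png

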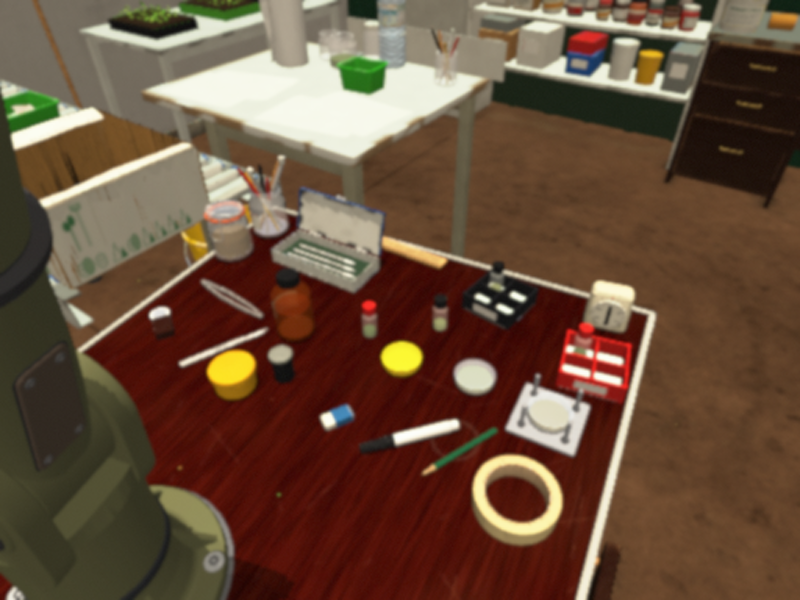

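View pics/top0b.png

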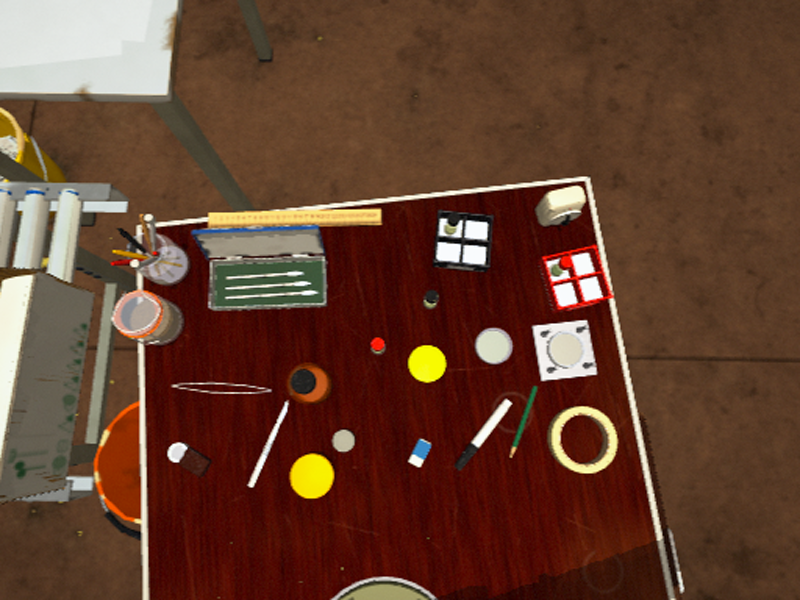

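The top view (800x600 px) shows the red vial at (378,345), black vial (431,298), green dish (493,346), and forceps (221,388). The fixed places are the tin (268,283), black box (463,240), red box (577,277) and stand (565,350). The bottle is at (308,382). Next I'll measure with depth from both views.

```bash
cat >> h.py <<'E'
def cloud(n,d):
    c=ctrl.camera_info(n);R=np.array(c['R']);t=np.array(c['t']);K=np.array(c['intrinsics'])
    v,u=np.mgrid[:384,:512]; P=np.stack([(u-K[0,2])/K[0,0]*d,(v-K[1,2])/K[1,1]*d,d],-1)
    return (P-t)@R
E
python3 - <<'E'
from h import *
np.set_printoptions(precision=4,suppress=True)
print('tcp in top',proj('top',[.176,-.626,.22]))
for n in('top','scene'):
    d=np.load(f'pics/{n}0.npy'); W=cloud(n,d)
    x,y,z=W[...,0],W[...,1],W[...,2]
    ok=(d>0)&(x>.3)&(x<.95)&(y>-.5)&(y<.45)
    m=(ok&(z>.006)&(z<.25)).astype(np.uint8)
    print(n,'table z',np.median(z[ok&(abs(z)<.02)]))
    k,l,s,c=cv2.connectedComponentsWithStats(m)
    for i in range(1,k):
        if s[i,4]<12: continue
        q=W[l==i]; print(c[i].round(),s[i,4],'min',q.min(0),'max',q.max(0),'med',np.median(q,0))
# big crop of top
p=cv2.imread('pics/top0.png')
cv2.imwrite('pics/topR.png',cv2.resize(p[125:255,225:400],(800,594),interpolation=cv2.INTER_CUBIC))
cv2.imwrite('pics/topL.png',cv2.resize(p[130:260,90:265],(800,594),interpolation=cv2.INTER_CUBIC))
E
```

```text
tcp in top [594.5523 375.264 ]
top table z 0.00022414468596581143
[100.  54.] 478 min [0.8971 0.3965 0.0111] max [0.9498 0.4499 0.044 ] med [0.9184 0.4197 0.0387]
[359. 131.] 603 min [ 0.6734 -0.3154  0.0066] max [ 0.7285 -0.2501  0.072 ] med [ 0.6971 -0.2777  0.0612]
[296. 152.] 746 min [ 0.5967 -0.1697  0.006 ] max [ 0.697  -0.0708  0.0682] med [ 0.6486 -0.1187  0.0281]
[ 99. 163.] 1214 min [0.555  0.3411 0.0068] max [0.6398 0.4121 0.163 ] med [0.5936 0.3649 0.081 ]
[169. 170.] 3839 min [0.5225 0.1063 0.006 ] max [0.6826 0.3087 0.1179] med [0.5976 0.2074 0.0154]
[367. 177.] 883 min [ 0.5284 -0.362   0.006 ] max [ 0.641  -0.2506  0.0685] med [ 0.5892 -0.3024  0.0273]
[ 95. 203.] 1215 min [0.4577 0.3417 0.0068] max [0.5394 0.4152 0.1061] med [0.4947 0.365  0.0979]
[276. 191.] 94 min [ 0.531  -0.0765  0.0063] max [ 0.552  -0.0553  0.0645] med [ 0.5378 -0.065   0.0596]
[373. 210.] 26 min [ 0.4945 -0.3247  0.0062] max [ 0.5129 -0.3086  0.0461] med [ 0.4993 -0.3126  0.0175]
[362. 224.] 598 min [ 0.4293 -0.3364  0.006 ] max [ 0.5063 -0.2442  0.0478] med [ 0.4641 -0.2859  0.0197]
[316. 221
[... 2270 characters left out ...]
.3001 0.3194 0.0074] max [0.3075 0.3428 0.0155] med [0.3033 0.3305 0.013 ]
[256. 229.] 426 min [ 0.4097 -0.091   0.0061] max [ 0.4705 -0.0299  0.0173] med [ 0.4365 -0.0622  0.014 ]
[180. 232.] 285 min [0.3007 0.0511 0.0064] max [0.3333 0.084  0.051 ] med [0.312  0.061  0.0424]
[303. 240.] 464 min [ 0.4404 -0.1991  0.0063] max [ 0.5009 -0.1388  0.0173] med [ 0.4668 -0.1709  0.0142]
[220. 263.] 82 min [ 0.3008 -0.0674  0.0062] max [ 0.3212 -0.04    0.0149] med [ 0.3086 -0.0546  0.0112]
[269. 277.] 343 min [ 0.3002 -0.196   0.0062] max [ 0.3867 -0.1208  0.0171] med [ 0.3389 -0.1602  0.0131]
[335. 309.] 914 min [ 0.3001 -0.3551  0.006 ] max [ 0.3765 -0.2536  0.0269] med [ 0.3489 -0.3066  0.0234]
```

View pics/topR.png

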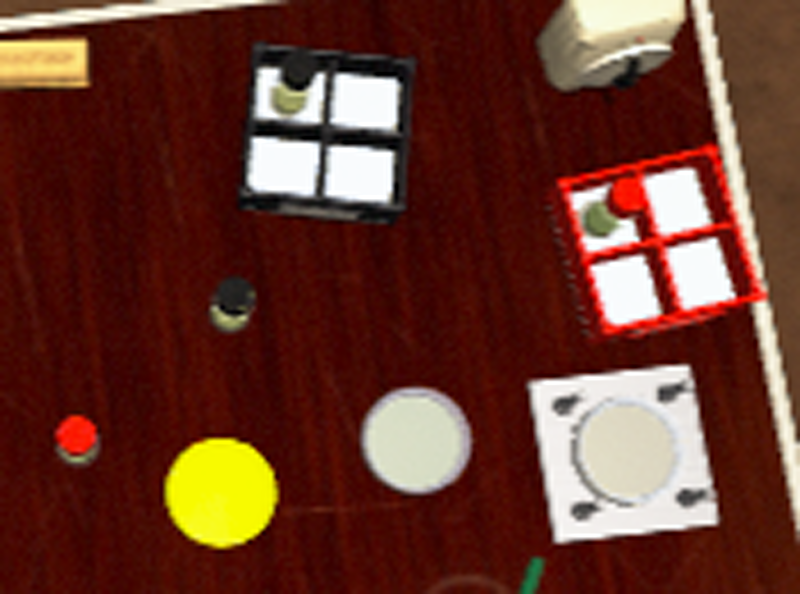

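View pics/topL.png

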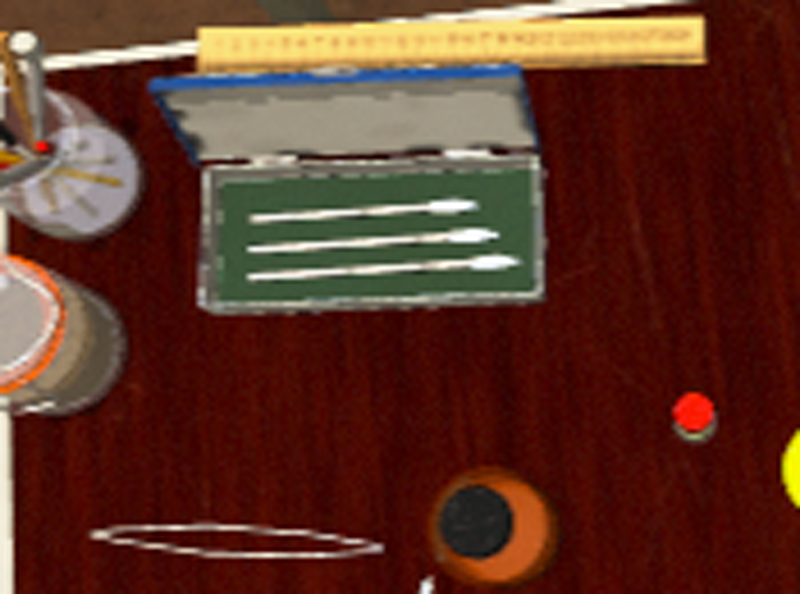

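The crops show:
- **Red and black vial caps:** topR (77,433) and (235,297).
- **Dish:** centre at topR (416,441).
- **Boxes:** both have their fixed vial in the far-left cell.
- **Stand plate corners:** near topR (530,382), (690,367), (718,525) and (555,543).
- **Forceps:** tips at topL (92,535) and (382,548).
- **Tin rim:** corners at topL (203,168), (540,158), (545,300) and (205,312).

```bash
python3 - <<'E'
from h import *
np.set_printoptions(precision=4,suppress=True)
s=175/800
R=lambda u,v,z: onz('top',225+u*s-.4,125+v*s-.4,z)
L=lambda u,v,z: onz('top',90+u*s-.4,130+v*s-.4,z)
def show(n,P):
    P=np.array(P)[:,:2]; e=np.diff(np.r_[P,P[:1]],axis=0); print(n,'c',P.mean(0),'len',np.linalg.norm(e,axis=1),'ang',np.degrees(np.arctan2(e[:,1],e[:,0])))
show('stand',[R(*p,.005) for p in [(530,382),(690,367),(718,525),(555,543)]])
show('red',[R(*p,.03) for p in [(558,180),(715,147),(763,297),(603,333)]])
show('black',[R(*p,.03) for p in [(255,45),(415,58),(405,212),(240,205)]])
show('tin',[L(*p,.026) for p in [(203,168),(540,158),(545,298),(203,310)]])
print('forc',L(92,535,.004),L(382,548,.004),'mid bars',L(235,524,.006),L(235,556,.006))
print('ruler',L(198,48,.005),L(705,40,.005))
# depth-based: minAreaRects at rim height, both cameras
V={}
for n in('top','scene'):
    d=np.load(f'pics/{n}0.npy'); W=cloud(n,d).reshape(-1,3)
    V[n]=W
    for nm,(x0,x1,y0,y1,z0,z1) in dict(red=(.52,.65,-.37,-.24,.024,.034),black=(.59,.7,-.175,-.065,.024,.034),stand=(.42,.52,-.35,-.23,.002,.008),
      tin=(.5,.63,.09,.32,.022,.031),tinbed=(.52,.6,.12,.29,.0,.018),lidtop=(.6,.72,.08,.34,.09,.13),forc=(.37,.42,.2,.385,.004,.02),
      redV=(.44,.49,-.01,.05,.05,.07),blkV=(.52,.57,-.09,-.04,.05,.07),dish=(.43,.51,-.21,-.13,.010,.022),sdish=(.43,.505,-.32,-.25,.010,.025),
      ).items():
        q=W[(W[:,0]>x0)&(W[:,0]<x1)&(W[:,1]>y0)&(W[:,1]<y1)&(W[:,2]>z0)&(W[:,2]<z1)]
        if len(q)<4: print(n,nm,len(q)); continue
        r=cv2.minAreaRect((q[:,:2]*1000).astype(np.float32)); print(n,nm,len(q),'rect',np.round(r[0],1),np.round(r[1],1),round(r[2],1),'z',np.percentile(q[:,2],[10,50,90]))
E
```

```text
stand c [ 0.4663 -0.2873] len [0.0918 0.0896 0.0918 0.0909] ang [ -83.6162 -173.2287   97.2158    6.7348]
red c [ 0.5848 -0.3058] len [0.0925 0.0895 0.0927 0.0905] ang [ -76.8534 -166.0726  103.7165   13.7535]
black c [ 0.646  -0.1205] len [0.0924 0.0922 0.0932 0.0962] ang [-93.9631 175.3055  88.458   -5.0624]
tin c [0.5671 0.2031] len [0.192  0.0815 0.1912 0.0825] ang [ -87.2637 -175.578    93.0353    4.9474]
forc [0.3969 0.3535 0.004 ] [0.3927 0.1916 0.004 ] mid bars [0.4043 0.2738 0.006 ] [0.3868 0.2723 0.006 ]
ruler [0.6828 0.319  0.005 ] [0.6928 0.0186 0.005 ]
top red 415 rect [ 583.9 -306.5] [94.8 93.1] 13.9 z [0.026  0.03   0.0327]
top black 373 rect [ 647.2 -121.1] [92. 95.] 85.0 z [0.0261 0.03   0.0329]
top stand 719 rect [ 469.9 -290.1] [119.4  98.8] 89.4 z [0.0027 0.0048 0.0067]
top tin 248 rect [571.3 203.4] [ 87.6 191.7] 3.3 z [0.0231 0.0259 0.0299]
top tinbed 1761 rect [560.2 205.1] [ 79.6 170.3] 0.5 z [0.0083 0.0111 0.0147]
top lidtop 404 rect [629.1 207. ] [ 13.4 193.4] 3.0 z [0.0918 0.1082 0.1116]
top forc 103 rect [394.6 283.9] [ 15.1 163.8] 0.9 z [0.0058 0.0079 0.0
[... 452 characters left out ...]
0315]
scene stand 770 rect [ 466.5 -281.9] [ 92.9 101.4] 7.1 z [0.0028 0.0042 0.0057]
scene tin 221 rect [571.1 206.1] [ 90.9 194. ] 3.4 z [0.0227 0.0249 0.0299]
scene tinbed 829 rect [561.6 206.4] [ 79.2 168.6] 1.3 z [0.0059 0.0102 0.0146]
scene lidtop 356 rect [629.9 208.9] [ 14.8 194.1] 2.6 z [0.0919 0.0986 0.1093]
scene forc 97 rect [394.8 275.9] [151.1  17.1] 88.6 z [0.0046 0.0059 0.0081]
scene redV 56 rect [463.  18.] [19.1 17.4] 32.5 z [0.0533 0.06   0.0614]
scene blkV 56 rect [542.  -64.7] [17.7 19.3] 85.4 z [0.0519 0.0597 0.0611]
scene dish 433 rect [ 470.6 -169. ] [60.6 57.3] 27.4 z [0.0126 0.0143 0.0155]
scene sdish 623 rect [ 465.8 -286.5] [63.8 65. ] 7.4 z [0.0158 0.0193 0.0208]
```

```bash
cat > plan.py <<'E'
# plan.py x y z [yaw]: state, turn about tool z (deg) then shift in tool axes after the turn
import sys,numpy as np
from scipy.spatial.transform import Rotation as Ro
from bench import ctrl
np.set_printoptions(precision=4,suppress=True)
s=ctrl.get_state(); R=Ro.from_rotvec(s['tool_rot']).as_matrix(); p=np.array(s['position'])
yaw=np.degrees(np.arctan2(R[1,0],R[0,0]))
print('t',round(s['time'],2),'p',p,'yaw',round(yaw,2),'toolz',R[:,2],'q1,7',s['joint_positions'][[0,6]],'w',round(s['grip_width']*87,1),'gf',s['grip_force'],'F',s['ft_force'])
for a in sys.argv[1:]:
    v=[float(k) for k in a.split(',')]; y=v[3] if len(v)>3 else yaw; c,k=np.cos(np.radians(y)),np.sin(np.radians(y))
    T=np.array([[c,k,0],[k,-c,0],[0,0,-1]])
    print('turn z',round(yaw-y,2),'shift mm',(T.T@(np.array(v[:3])-p)*1000).round(1)); p=np.array(v[:3]); yaw=y
E
python3 plan.py .4705,-.1697,.1,7 .4705,-.1697,.004
```

```text
t 0.1 p [ 0.1756 -0.6253  0.2216] yaw 15.69 toolz [-0.0005  0.0016 -1.    ] q1,7 [ 1.3111 -0.0569] w 86.4 gf 0.0 F [ 0.7378 -0.0884  0.8788]
turn z 8.69 shift mm [ 348.2 -416.3  121.6]
turn z 0.0 shift mm [ 0.  0. 96.]
```

```bash
python3 -m handwheel '[[0.087,0,0,0,0,0,8.7],[0.087,0.0348,-0.0416,0.0121,0,0,0],[0.087,0.0348,-0.0416,0.0121,0,0,0],[0.087,0.0348,-0.0416,0.0121,0,0,0],[0.087,0.0348,-0.0416,0.0121,0,0,0],[0.087,0.0348,-0.0416,0.0121,0,0,0],[0.087,0.0348,-0.0416,0.0121,0,0,0],[0.087,0.0348,-0.0416,0.0121,0,0,0],[0.087,0.0348,-0.0416,0.0121,0,0,0],[0.087,0.0348,-0.0416,0.0121,0,0,0],[0.087,0.0348,-0.0416,0.0121,0,0,0],[0.087,0,0,0,0,0,0]]'; python3 plan.py .4705,-.1697,.1,7 .4705,-.1697,.004
```

```text
time: 1.6
position: [0.4718, -0.1653, 0.1005]
tool_rot: [-3.132, -0.205, 0.001]
ft_force: [0.1, -0.9, 1.2]
grip_width: 0.997
grip_force: 0.0
t 1.6 p [ 0.4718 -0.1653  0.1005] yaw 7.48 toolz [-0.0009  0.0028 -1.    ] q1,7 [ 0.736  -1.2091] w 86.8 gf 0.0 F [ 0.0788 -0.9112  1.2223]
turn z 0.48 shift mm [-1.8  4.2  0.5]
turn z 0.0 shift mm [ 0.  0. 96.]
```

```bash
python3 -m handwheel '[[0.087,-0.001,0.003,0.03,0,0,0.3],[0.087,0,0,0.03,0,0,0],[0.087,0,0,0,0,0,0],[0.087,0,0,0,0,0,0]]'; python3 plan.py .4705,-.1697,.004,7
```

```text
time: 2.1
position: [0.4703, -0.1745, 0.0425]
tool_rot: [3.136, 0.182, 0.001]
ft_force: [-0.3, 0.2, -0.0]
grip_width: 1.0
grip_force: 0.0
t 2.1 p [ 0.4703 -0.1745  0.0425] yaw 6.64 toolz [ 0.0009 -0.0006 -1.    ] q1,7 [ 0.7288 -1.2458] w 87.0 gf 0.0 F [-0.2624  0.1707 -0.0367]
turn z -0.36 shift mm [ 0.8 -4.7 38.5]
```

```bash
python3 -m handwheel '[[0.087,0.001,-0.0047,0.019,0,0,-0.3],[0.087,0,0,0.019,0,0,0],[0.087,0,0,0,0,0,0],[0.087,0,0,0,0,0,0],[0.054,0,0,0,0,0,0],[0.05,0,0,0,0,0,0],[0.05,0,0,0,0,0,0],[0.05,0,0,0,0,0,0],[0.05,0,0,0,0,0,0],[0.05,0,0,0,0,0,0]]' 12; python3 plan.py
```

```text
time: 3.35
position: [0.4704, -0.1689, 0.0036]
tool_rot: [3.136, 0.191, -0.0]
ft_force: [-0.1, 0.0, 1.0]
grip_width: 0.632
grip_force: 12.0
t 3.35 p [ 0.4704 -0.1689  0.0036] yaw 6.99 toolz [-0.     -0.0001 -1.    ] q1,7 [ 0.7088 -1.2807] w 55.0 gf 12.000091240333859 F [-0.1387  0.0201  0.966 ]
```

```bash
python3 -m handwheel '[[0.05,0,0,-0.04,0,0,0],[0.05,0,0,-0.04,0,0,0],[0.05,0.005,0.03,0,0,0,0],[0.05,-0.01,0.03,0,0,0,0],[0.05,-0.01,0.03,0,0,0,0],[0.05,0,0.0265,0,0,0,0],[0.05,0,0,0,0,0,0],[0.05,0,0,0,0,0,0],[0.05,0,0,0,0,0,0]]'; python3 plan.py .4663,-.2867,.0225,7
python3 - <<'E'
from h import *
p,_=snap('top','t1'); cv2.imwrite('pics/t1b.png',cv2.resize(p[160:270,270:430],(800,550)))
E
```

```text
time: 4.47
position: [0.4699, -0.2849, 0.0835]
tool_rot: [-3.135, -0.194, 0.0]
ft_force: [-0.2, 0.3, -0.1]
grip_width: 0.629
grip_force: 12.0
t 4.47 p [ 0.4699 -0.2849  0.0835] yaw 7.1 toolz [-0.0002  0.0005 -1.    ] q1,7 [ 0.8477 -1.0354] w 54.7 gf 12.00007634848589 F [-0.242   0.3212 -0.0752]
turn z 0.1 shift mm [-3.8  1.3 61. ]
```

View pics/t1b.png

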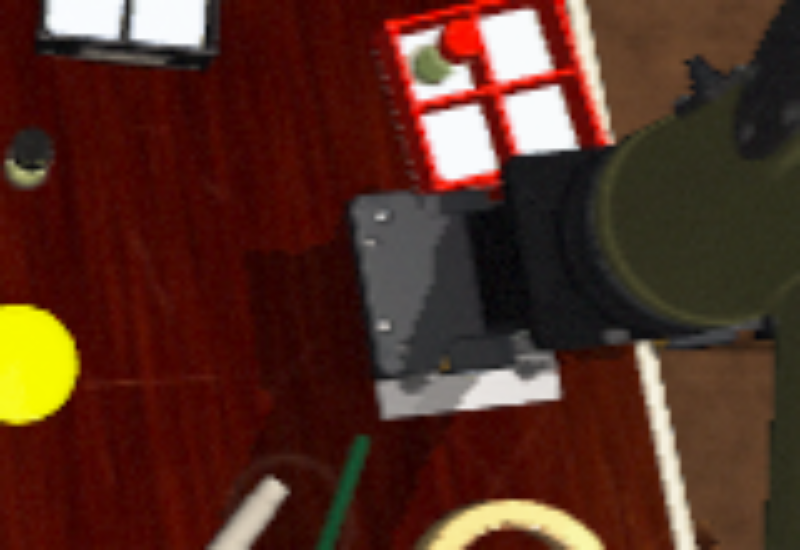

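The gripper body hides the stand at crop (450,290), the table where the dish lay is empty, and the grip width still reads 55 mm. Lowering now.

```bash
python3 -m handwheel '[[0.05,-0.0038,0.0013,0,0,0,0.1],[0.05,0,0,0.025,0,0,0],[0.05,0,0,0.02,0,0,0],[0.05,0,0,0,0,0,0],[0.05,0,0,0.01,0,0,0],[0.05,0,0,0.004,0,0,0],[0.05,0,0,0,0,0,0],[0.05,0,0,0,0,0,0]]'; python3 plan.py .4663,-.2867,.0225,7
```

```text
time: 5.52
position: [0.4663, -0.2883, 0.0249]
tool_rot: [3.135, 0.189, 0.001]
ft_force: [0.3, 0.1, -0.4]
grip_width: 0.633
grip_force: 12.0
t 5.53 p [ 0.4663 -0.2883  0.0249] yaw 6.89 toolz [ 0.0005 -0.0004 -1.    ] q1,7 [ 0.8396 -1.0585] w 55.0 gf 11.999957191874273 F [ 0.3033  0.0565 -0.4201]
turn z -0.11 shift mm [ 0.2 -1.6  2.4]
```

```bash
python3 -m handwheel '[[0.05,0,-0.0015,0.0025,0,0,0],[0.05,0,0,0,0,0,0],[0.07,0,0,0,0,0,0],[0.07,0,0,0,0,0,0],[0.07,0,0,0,0,0,0],[0.07,0,0,-0.03,0,0,0],[0.07,0,0,-0.05,0,0,0],[0.07,0,0,-0.04,0,0,-7],[0.07,0,0,0,0,0,0],[0.07,0,0,0,0,0,0]]'; python3 plan.py .4635,.018,.13,14 .4635,.018,.037
```

```text
time: 6.78
position: [0.4654, -0.2865, 0.1415]
tool_rot: [-3.118, -0.379, 0.001]
ft_force: [0.3, -0.6, -0.3]
grip_width: 0.802
grip_force: 0.0
t 6.78 p [ 0.4654 -0.2865  0.1415] yaw 13.84 toolz [-0.0007  0.0001 -1.    ] q1,7 [ 0.877  -0.8897] w 69.8 gf 0.0 F [ 0.3336 -0.5762 -0.3477]
turn z -0.16 shift mm [  71.8 -295.9   11.5]
turn z 0.0 shift mm [ 0.  0. 93.]
```

```bash
python3 -m handwheel '[[0.06,0.009,-0.037,0.0014,0,0,0],[0.06,0.009,-0.037,0.0014,0,0,0],[0.06,0.009,-0.037,0.0014,0,0,0],[0.06,0.009,-0.037,0.0014,0,0,0],[0.06,0.009,-0.037,0.0014,0,0,0],[0.06,0.009,-0.037,0.0014,0,0,0],[0.06,0.009,-0.037,0.0014,0,0,0],[0.06,0.009,-0.037,0.0014,0,0,0],[0.06,0,0,0,0,0,0],[0.06,0,0,0,0,0,0],[0.06,0,0,0,0,0,0]]'; python3 plan.py .4635,.018,.037,14
python3 - <<'E'
from h import *
p,_=snap('top','t2'); cv2.imwrite('pics/t2b.png',cv2.resize(p[150:270,230:405],(800,549)))
E
```

```text
time: 8.15
position: [0.4644, 0.0168, 0.1303]
tool_rot: [-3.119, -0.376, 0.002]
ft_force: [0.3, -1.0, 0.2]
grip_width: 0.693
grip_force: 0.0
t 8.15 p [0.4644 0.0168 0.1303] yaw 13.76 toolz [-0.0011 -0.0001 -1.    ] q1,7 [ 0.584 -1.433] w 60.2 gf 0.0 F [ 0.3238 -0.9862  0.1512]
turn z -0.24 shift mm [-0.5 -1.4 93.3]
```

View pics/t2b.png

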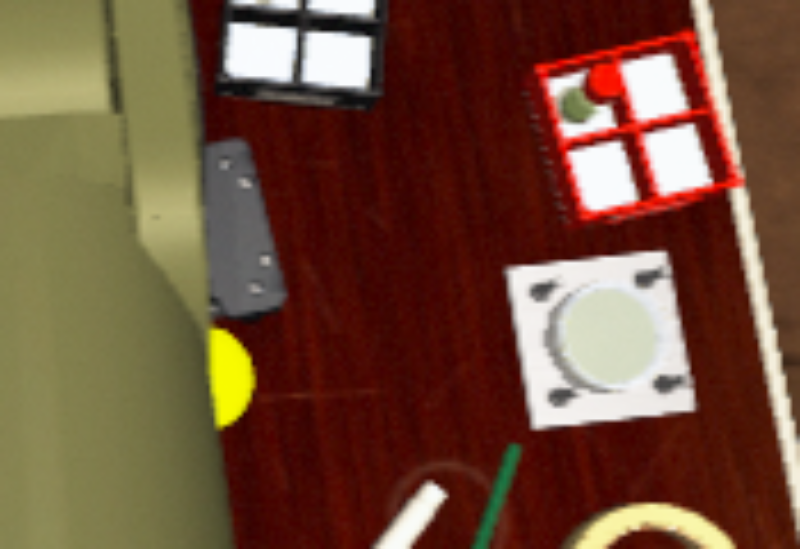

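The dish sits inside the posts at crop (608,335) on the stand. At yaw 14° the gripper's body would foul the bottle, so I'll turn to -25° first.

```bash
python3 -m handwheel '[[0.05,-0.0005,-0.0014,0,0,0,9.7],[0.05,0,0,0,0,0,9.7],[0.05,0,0,0,0,0,9.7],[0.05,0,0,0,0,0,9.7],[0.05,0,0,0.03,0,0,0],[0.05,0,0,0,0,0,0],[0.05,0,0,0,0,0,0],[0.05,0,0,0,0,0,0]]'; python3 plan.py .4635,.018,.037,-25
python3 - <<'E'
from h import *
p,_=snap('scene','s2'); cv2.imwrite('pics/s2b.png',cv2.resize(p[120:260,130:310],(800,622))[:600])
E
```

```text
time: 9.2
position: [0.4646, 0.0191, 0.1018]
tool_rot: [-3.067, 0.678, -0.003]
ft_force: [-0.4, 0.3, 1.0]
grip_width: 0.575
grip_force: 0.0
t 9.2 p [0.4646 0.0191 0.1018] yaw -24.93 toolz [ 0.0016 -0.0003 -1.    ] q1,7 [ 0.5647 -2.137 ] w 50.0 gf 0.0 F [-0.4268  0.3012  1.0165]
turn z 0.07 shift mm [-0.6  1.5 64.8]
```

View pics/s2b.png

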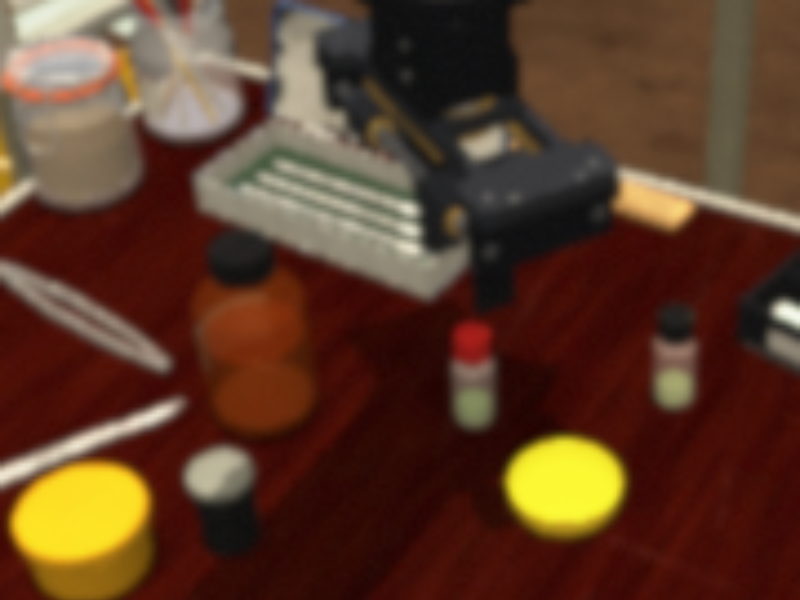

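The red vial at crop (472,365) stands below the opened fingers, and the body is clear of the bottle at (250,330). Descend and grip.

```bash
python3 -m handwheel '[[0.05,-0.0006,0.0012,0.02,0,0,0],[0.05,0,0,0.025,0,0,0],[0.05,0,0,0.02,0,0,0],[0.05,0,0,0,0,0,0],[0.05,0,0,0,0,0,0],[0.015,0,0,0,0,0,0],[0.015,0,0,0,0,0,0],[0.015,0,0,0,0,0,0],[0.015,0,0,0,0,0,0],[0.015,0,0,0,0,0,0],[0.015,0,0,0,0,0,0]]' 12; python3 plan.py; python3 -m handwheel '[[0.015,0,0,-0.03,0,0,0],[0.015,0,0,-0.05,0,0,0],[0.015,0,0,-0.04,0,0,0],[0.015,0,0,0,0,0,-9.75],[0.015,0,0,0,0,0,-9.75],[0.015,0,0,0,0,0,-9.75],[0.015,0,0,0,0,0,-9.75],[0.015,0,0,0,0,0,0],[0.015,0,0,0,0,0,0]]'; python3 plan.py .568,-.332,.13,14 .568,-.332,.042
```

```text
time: 10.62
position: [0.4629, 0.0184, 0.0359]
tool_rot: [3.068, -0.678, 0.0]
ft_force: [-0.1, 0.3, 1.2]
grip_width: 0.249
grip_force: 11.9
t 10.62 p [0.4629 0.0184 0.0359] yaw -24.91 toolz [ 0.0002 -0.0001 -1.    ] q1,7 [ 0.5396 -2.2054] w 21.7 gf 11.941274676204898 F [-0.1151  0.298   1.1785]
time: 11.75
position: [0.4627, 0.0184, 0.1557]
tool_rot: [3.118, 0.381, -0.0]
ft_force: [0.0, -0.2, -0.8]
grip_width: 0.248
grip_force: 11.9
t 11.75 p [0.4627 0.0184 0.1557] yaw 13.93 toolz [-0.0003 -0.0001 -1.    ] q1,7 [ 0.5867 -1.4123] w 21.6 gf 11.926388721900594 F [ 0.0328 -0.2405 -0.8482]
turn z -0.07 shift mm [ 17.4 365.5  25.7]
turn z 0.0 shift mm [ 0.  0. 88.]
```

```bash
python3 -m handwheel '[[0.015,0.0017,0.0365,0.001,0,0,0],[0.015,0.0017,0.0365,0.001,0,0,0],[0.015,0.0017,0.0365,0.001,0,0,0],[0.015,0.0017,0.0365,0.001,0,0,0],[0.015,0.0017,0.0365,0.001,0,0,0],[0.015,0.0017,0.0365,0.001,0,0,0],[0.015,0.0017,0.0365,0.001,0,0,0],[0.015,0.0017,0.0365,0.001,0,0,0],[0.015,0.0017,0.0365,0.001,0,0,0],[0.015,0.0017,0.0365,0.001,0,0,0],[0.015,0,0,0,0,0,0],[0.015,0,0,0,0,0,0]]'; python3 plan.py .568,-.332,.042,14
python3 - <<'E'
from h import *
p,_=snap('scene','s3'); cv2.imwrite('pics/s3b.png',cv2.resize(p[150:310,270:480],(800,610))[:600])
E
```

```text
time: 13.25
position: [0.5681, -0.3305, 0.1454]
tool_rot: [-3.117, -0.384, 0.001]
ft_force: [-0.8, -0.3, -0.4]
grip_width: 0.248
grip_force: 11.9
t 13.25 p [ 0.5681 -0.3305  0.1454] yaw 14.05 toolz [-0.0006  0.0014 -1.    ] q1,7 [ 0.8142 -0.9607] w 21.6 gf 11.92663343011418 F [-0.7958 -0.3141 -0.4165]
turn z 0.05 shift mm [ -0.5   1.5 103.4]
```

View pics/s3b.png

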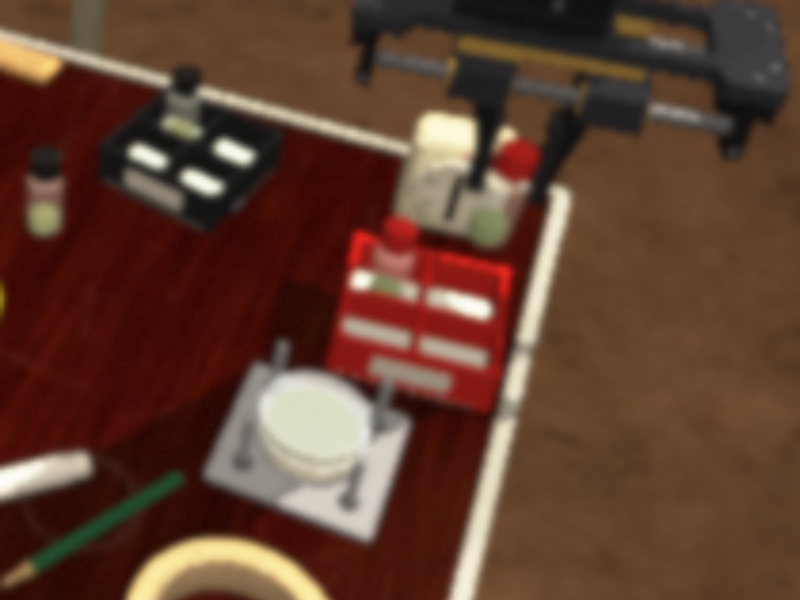

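The red vial hangs tilted between the fingers: cap at crop (518,158), bottom at (490,235), so the foot has swung toward -x. I'll measure the tilt.

```bash
python3 - <<'E'
from h import *
np.set_printoptions(precision=4,suppress=True)
p,d=snap('scene','s3c')
W=cloud('scene',d); W0=W-np.array([.5681,-.3305,.1454+.019])
a=np.radians(14); ex=np.array([np.cos(a),np.sin(a),0]); ey=np.array([np.sin(a),-np.cos(a),0])
q=W0.reshape(-1,3); L=np.c_[q@ex,q@ey,q[:,2]]; bgr=p.reshape(-1,3).astype(int)
m=(abs(L[:,0])<.05)&(abs(L[:,1])<.03)&(L[:,2]>-.07)&(L[:,2]<.012)&(d.reshape(-1)>0)
for z in np.arange(-.07,.012,.008):
    k=m&(L[:,2]>=z)&(L[:,2]<z+.008)
    if k.sum(): print(round(z+.004,3),k.sum(),'x',L[k,0].min(),L[k,0].max(),'y',L[k,1].min(),L[k,1].max(),bgr[k].mean(0).round())
E
```

```text
-0.058 4 x -0.009014692884529149 -0.0065632465546633925 y -0.005868416376052613 0.0019803941706772504 [53. 73. 92.]
-0.05 32 x -0.010612463044349625 0.0010652799336484775 y -0.014066200643419012 0.007610936187812527 [ 77. 105. 110.]
-0.042 35 x -0.011277084956507998 0.0012246173864156177 y -0.014632487115860088 0.0065770301395730296 [ 89. 125. 122.]
-0.034 40 x -0.010905381196906127 0.0038431518951569073 y -0.013561596472542667 0.007676857628119266 [ 92. 127. 129.]
-0.026 33 x -0.009952587863962565 -0.0026928690299279218 y -0.013011630893203835 0.00850164454479744 [108. 129. 144.]
-0.018 64 x -0.011853227102190802 0.005324047765032951 y -0.021131088588016704 0.0178753626692144 [ 95. 111. 125.]
-0.01 69 x -0.01134940872717402 0.009108057600007977 y -0.02118475042255141 0.018025257218061717 [ 82.  95. 115.]
-0.002 74 x -0.012257765856955576 0.0007612239308105625 y -0.021292345532602043 0.018259398393769662 [35. 40. 93.]
0.006 105 x -0.011392411594946049 0.009239057297789406 y -0.022239742069746844 0.019419593540126675 [ 35.  43. 115.]
0.014 14 x -0.011923709813684917 0.007961634594165965 y -0.02269349009988016 0.01962789706549168 [44. 55. 66.]
```

The side of the vial stays at the same x over its whole height, so it hangs upright and the lean was only perspective. Lowering it.

```bash
python3 -m handwheel '[[0.015,-0.0005,0.0015,0.03,0,0,0],[0.015,0,0,0.03,0,0,0],[0.015,0,0,0.02,0,0,0],[0.015,0,0,0.01,0,0,0],[0.015,0,0,0.008,0,0,0],[0.015,0,0,0.005,0,0,0],[0.015,0,0,0,0,0,0],[0.015,0,0,0,0,0,0]]'; python3 plan.py .568,-.332,.041,14
```

```text
time: 14.35
position: [0.5684, -0.3333, 0.0435]
tool_rot: [3.117, 0.385, 0.001]
ft_force: [-0.2, -1.1, -0.2]
grip_width: 0.247
grip_force: 11.9
t 14.35 p [ 0.5684 -0.3333  0.0435] yaw 14.09 toolz [ 0.0008 -0.0006 -1.    ] q1,7 [ 0.8013 -0.988 ] w 21.5 gf 11.926411452113825 F [-0.1633 -1.0561 -0.2386]
turn z 0.09 shift mm [-0.1 -1.3  2.5]
```

```bash
python3 -m handwheel '[[0.015,0,-0.001,0.0025,0,0,0],[0.015,0,0,0,0,0,0],[0.034,0,0,0,0,0,0],[0.034,0,0,0,0,0,0],[0.034,0,0,0,0,0,0],[0.034,0,0,-0.01,0,0,0],[0.034,0,0,-0.03,0,0,0],[0.034,0,0,-0.04,0,0,0],[0.034,0,0,-0.03,0,0,9.5],[0.034,0,0,0,0,0,9.5],[0.034,0,0,0,0,0,0],[0.034,0,0,0,0,0,0]]'; python3 plan.py .5417,-.0655,.11,-5 .5417,-.0655,.036
```

```text
time: 15.85
position: [0.5676, -0.3319, 0.1501]
tool_rot: [-3.139, 0.13, 0.001]
ft_force: [-1.9, -0.0, -0.2]
grip_width: 0.39
grip_force: 0.0
t 15.85 p [ 0.5676 -0.3319  0.1501] yaw -4.74 toolz [-0.0006  0.0002 -1.    ] q1,7 [ 0.7751 -1.2699] w 34.0 gf 0.0 F [-1.8907 -0.0381 -0.2056]
turn z 0.26 shift mm [ -49.  -263.1   40.1]
turn z 0.0 shift mm [ 0.  0. 74.]
```

```bash
python3 -m handwheel '[[0.05,-0.0061,-0.0329,0.005,0,0,0.2],[0.05,-0.0061,-0.0329,0.005,0,0,0],[0.05,-0.0061,-0.0329,0.005,0,0,0],[0.05,-0.0061,-0.0329,0.005,0,0,0],[0.05,-0.0061,-0.0329,0.005,0,0,0],[0.05,-0.0061,-0.0329,0.005,0,0,0],[0.05,-0.0061,-0.0329,0.005,0,0,0],[0.05,-0.0061,-0.0329,0.005,0,0,0],[0.05,0,0,0,0,0,0],[0.05,0,0,0,0,0,0],[0.05,0,0,0,0,0,0]]'; python3 plan.py .5417,-.0655,.036,-5
python3 - <<'E'
from h import *
for n in('top','scene'): snap(n,n+'4')
a=cv2.imread('pics/top4.png')[115:255,235:405]; b=cv2.imread('pics/scene4.png')[150:290,260:430]
cv2.imwrite('pics/c4.png',cv2.resize(np.hstack([a,b]),(800,330)))
E
```

```text
time: 17.23
position: [0.5426, -0.0672, 0.1103]
tool_rot: [3.138, -0.143, -0.0]
ft_force: [-0.1, -0.6, -0.3]
grip_width: 0.572
grip_force: 0.0
t 17.23 p [ 0.5426 -0.0672  0.1103] yaw -5.21 toolz [-0.0001 -0.0005 -1.    ] q1,7 [ 0.5345 -1.6849] w 49.8 gf 0.0 F [-0.1265 -0.6042 -0.2665]
turn z -0.21 shift mm [-1.  -1.6 74.3]
```

View pics/c4.png

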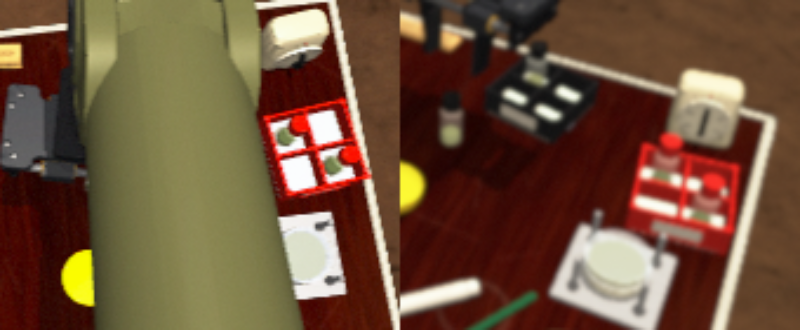

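The red vial stands in its cell in both views: left panel (342,160), right panel (712,195). The black vial is still standing at (452,118) in the right panel.

```bash
python3 -m handwheel '[[0.05,-0.001,-0.0016,0.03,0,0,0],[0.05,0,0,0.025,0,0,0],[0.05,0,0,0.019,0,0,0],[0.05,0,0,0,0,0,0],[0.05,0,0,0,0,0,0],[0.015,0,0,0,0,0,0],[0.015,0,0,0,0,0,0],[0.015,0,0,0,0,0,0],[0.015,0,0,0,0,0,0],[0.015,0,0,0,0,0,0],[0.015,0,0,0,0,0,0]]' 12; python3 plan.py; python3 -m handwheel '[[0.015,0,0,-0.03,0,0,0],[0.015,0,0,-0.04,0,0,0],[0.015,0,0,-0.02,0,0,0],[0.015,0,0,0,0,0,0],[0.015,0,0,0,0,0,0]]'; python3 plan.py .6225,-.140,.125,-5 .6225,-.140,.041
```

```text
time: 18.7
position: [0.5418, -0.0641, 0.0365]
tool_rot: [3.138, -0.14, 0.0]
ft_force: [0.1, -0.3, 1.4]
grip_width: 0.248
grip_force: 12.0
t 18.7 p [ 0.5418 -0.0641  0.0365] yaw -5.12 toolz [ 0.0003 -0.0003 -1.    ] q1,7 [ 0.5093 -1.7329] w 21.6 gf 12.014198877441231 F [ 0.0539 -0.281   1.3954]
time: 19.32
position: [0.5408, -0.0639, 0.1251]
tool_rot: [-3.138, 0.14, 0.003]
ft_force: [-0.1, 0.5, -1.5]
grip_width: 0.243
grip_force: 12.0
t 19.32 p [ 0.5408 -0.0639  0.1251] yaw -5.11 toolz [-0.0019  0.0002 -1.    ] q1,7 [ 0.5378 -1.6807] w 21.2 gf 11.994298532044922 F [-0.1297  0.5451 -1.4881]
turn z -0.11 shift mm [88.  68.7  0.1]
turn z 0.0 shift mm [ 0.  0. 84.]
```

```bash
python3 -m handwheel '[[0.015,0.022,0.0171,0,0,0,0],[0.015,0.022,0.0171,0,0,0,0],[0.015,0.022,0.0171,0,0,0,0],[0.015,0.022,0.0171,0,0,0,0],[0.015,0,0,0,0,0,0],[0.015,0,0,0,0,0,0],[0.015,0,0,0,0,0,0]]'; python3 plan.py .6225,-.140,.041,-5
```

```text
time: 20.2
position: [0.6225, -0.1386, 0.1259]
tool_rot: [-3.138, 0.138, 0.002]
ft_force: [0.1, -0.7, -0.2]
grip_width: 0.246
grip_force: 12.0
t 20.2 p [ 0.6225 -0.1386  0.1259] yaw -5.03 toolz [-0.0011  0.0005 -1.    ] q1,7 [ 0.548 -1.615] w 21.4 gf 11.994353028057958 F [ 0.0602 -0.6704 -0.2264]
turn z -0.03 shift mm [ 0.1  1.4 84.9]
```

```bash
python3 -m handwheel '[[0.015,0,0.0012,0.03,0,0,0],[0.015,0,0,0.02,0,0,0],[0.015,0,0,0.015,0,0,0],[0.015,0,0,0.01,0,0,0],[0.015,0,0,0.007,0,0,0],[0.015,0,0,0,0,0,0],[0.015,0,0,0,0,0,0]]'; python3 plan.py .6225,-.140,.041,-5
```

```text
time: 21.08
position: [0.6236, -0.1411, 0.0449]
tool_rot: [3.138, -0.14, 0.002]
ft_force: [0.3, 0.5, -1.1]
grip_width: 0.246
grip_force: 12.0
t 21.07 p [ 0.6236 -0.1411  0.0449] yaw -5.11 toolz [ 0.001  -0.0003 -1.    ] q1,7 [ 0.5343 -1.6427] w 21.4 gf 11.994338152690034 F [ 0.2842  0.4899 -1.0682]
turn z -0.11 shift mm [-1.2 -1.   3.9]
```

```bash
python3 -m handwheel '[[0.015,-0.001,-0.001,0.0035,0,0,0],[0.015,0,0,0,0,0,0],[0.034,0,0,0,0,0,0],[0.034,0,0,0,0,0,0],[0.034,0,0,0,0,0,0],[0.034,0,0,-0.01,0,0,0],[0.034,0,0,-0.03,0,0,0],[0.034,0,0,-0.05,0,0,0],[0.034,0,0,-0.05,0,0,0],[0.034,0,0,-0.02,0,0,0],[0.034,0,0,0,0,0,-10.4],[0.034,0,0,0,0,0,-10.4]]' ; python3 -m handwheel '[[0.034,0,0,0,0,0,-10.4],[0.034,0,0,0,0,0,-10.4],[0.034,0,0,0,0,0,-10.4],[0.034,0,0,0,0,0,-10.4],[0.034,0,0,0,0,0,-10.4],[0.034,0,0,0,0,0,-10.4],[0.034,0,0,0,0,0,-10.4],[0.034,0,0,0,0,0,0],[0.034,0,0,0,0,0,0]]';python3 plan.py .395,.273,.1,88.5 .395,.273,.003
```

```text
time: 22.58
position: [0.6219, -0.1399, 0.2008]
tool_rot: [3.111, 0.438, -0.001]
ft_force: [-0.2, 0.0, -0.0]
grip_width: 0.391
grip_force: 0.0
time: 23.7
position: [0.622, -0.14, 0.2005]
tool_rot: [-2.254, -2.188, 0.001]
ft_force: [-1.0, -0.1, 0.4]
grip_width: 0.393
grip_force: 0.0
t 23.7 p [ 0.622  -0.14    0.2005] yaw 88.32 toolz [-0.0006  0.0001 -1.    ] q1,7 [ 0.7409 -0.0352] w 34.2 gf 0.0 F [-0.9612 -0.0831  0.4151]
turn z -0.18 shift mm [ 406.9 -237.7  100.5]
turn z 0.0 shift mm [ 0.  0. 97.]
```

```bash
python3 -m handwheel '[[0.05,0.0407,-0.0238,0,0,0,-0.2],[0.05,0.0407,-0.0238,0,0,0,0],[0.05,0.0407,-0.0238,0,0,0,0],[0.05,0.0407,-0.0238,0,0,0,0],[0.05,0.0407,-0.0238,0,0,0,0],[0.05,0.0407,-0.0238,0,0,0,0],[0.05,0.0407,-0.0238,0,0,0,0],[0.05,0.0407,-0.0238,0,0,0,0],[0.05,0.0407,-0.0238,0,0,0,0],[0.05,0.0407,-0.0238,0,0,0,0],[0.05,0,0,0,0,0,0],[0.05,0,0,0,0,0,0]]';python3 plan.py .395,.273,.1,88.5 .395,.273,.003
python3 - <<'E'
from h import *
for n in('top','scene'): snap(n,n+'5')
a=cv2.imread('pics/top5.png')[125:265,235:405]; b=cv2.imread('pics/scene5.png')[100:240,100:270]
cv2.imwrite('pics/c5.png',cv2.resize(np.hstack([a,b]),(800,330)))
E
```

```text
time: 25.2
position: [0.394, 0.2719, 0.2008]
tool_rot: [2.247, 2.194, -0.0]
ft_force: [1.2, -0.3, 0.6]
grip_width: 0.575
grip_force: 0.0
t 25.2 p [0.394  0.2719 0.2008] yaw 88.62 toolz [ 0.0005 -0.0008 -1.    ] q1,7 [ 0.4484 -0.6705] w 50.0 gf 0.0 F [ 1.1579 -0.3334  0.5604]
turn z 0.12 shift mm [  1.1   1.  100.8]
turn z 0.0 shift mm [ 0.  0. 97.]
```

View pics/c5.png

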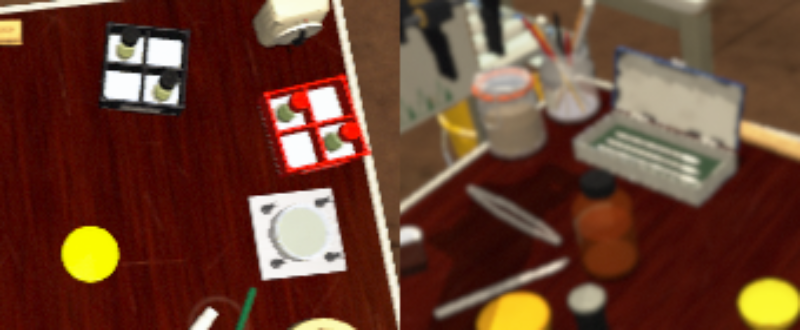

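Both vials stand in their boxes (left panel (165,85) and (340,140)), the dish is on the stand at (302,232), and the forceps lie free at right panel (513,215). Descending to the forceps.

```bash
python3 -m handwheel '[[0.05,0.001,0.001,0.05,0,0,0.1],[0.05,0,0,0.05,0,0,0],[0.05,0,0,0.05,0,0,0],[0.05,0,0,0.02,0,0,0],[0.05,0,0,0,0,0,0],[0.05,0,0,0,0,0,0],[0.05,0,0,0,0,0,0]]';python3 plan.py .395,.273,.003,88.5
```

```text
time: 26.18
position: [0.396, 0.2736, 0.032]
tool_rot: [2.249, 2.192, 0.003]
ft_force: [-0.1, -0.0, 0.4]
grip_width: 0.572
grip_force: 0.0
t 26.18 p [0.396  0.2736 0.032 ] yaw 88.53 toolz [ 0.0024  0.0005 -1.    ] q1,7 [ 0.2838 -0.9477] w 49.8 gf 0.0 F [-0.1463 -0.034   0.4178]
turn z 0.03 shift mm [-0.6 -1.  29. ]
```

```bash
python3 -m handwheel '[[0.05,-0.0006,-0.001,0.015,0,0,0],[0.05,0,0,0.014,0,0,0],[0.05,0,0,0,0,0,0],[0.05,0,0,0,0,0,0],[0.008,0,0,0,0,0,0],[0.008,0,0,0,0,0,0],[0.008,0,0,0,0,0,0],[0.008,0,0,0,0,0,0],[0.008,0,0,0,0,0,0],[0.008,0,0,0,0,0,0]]' 20;python3 plan.py; python3 -m handwheel '[[0.008,0,0,-0.02,0,0,0],[0.008,0,0,-0.04,0,0,0],[0.008,0,0,-0.05,0,0,0],[0.008,0,0,-0.05,0,0,0],[0.008,0,0,0,0,0,0],[0.008,0,0,0,0,0,0]]';python3 plan.py .545,.203,.16,93.2
```

```text
time: 27.42
position: [0.3938, 0.2728, 0.0018]
tool_rot: [2.249, 2.194, -0.0]
ft_force: [-0.3, 0.1, 0.1]
grip_width: 0.182
grip_force: 20.0
t 27.43 p [0.3938 0.2728 0.0018] yaw 88.59 toolz [ 0.0001 -0.0001 -1.    ] q1,7 [ 0.2406 -0.995 ] w 15.9 gf 19.980621857685037 F [-0.2565  0.1448  0.0758]
time: 28.18
position: [0.3935, 0.2722, 0.1612]
tool_rot: [2.249, 2.193, -0.002]
ft_force: [0.3, 0.1, -0.3]
grip_width: 0.178
grip_force: 20.0
t 28.18 p [0.3935 0.2722 0.1612] yaw 88.57 toolz [-0.0002 -0.0013 -1.    ] q1,7 [ 0.4749 -0.7313] w 15.5 gf 19.979733286891133 F [ 0.3147  0.1133 -0.3227]
turn z -4.63 shift mm [-77.6 147.4   1.2]
```

```bash
cat > pr.py <<'E'
import sys,numpy as np
from scipy.spatial.transform import Rotation as Ro
from bench import ctrl
np.set_printoptions(precision=4,suppress=True)
s=ctrl.get_state(); R=Ro.from_rotvec(s['tool_rot']).as_matrix(); p=np.array(s['position'])
print('t',round(s['time'],2),'p',p,'R',R.round(3).tolist(),'w',round(s['grip_width']*87,1),'F',s['ft_force'])
for a in sys.argv[1:]:
    v=np.array([float(k) for k in a.split(',')]); print('shift mm',(R.T@(v-p)*1000).round(1)); p=v
E
python3 -m handwheel '[[0.008,0,0,0,0,0,-4.6],[0.008,-0.0155,0.0295,0,0,0,0],[0.008,-0.0155,0.0295,0,0,0,0],[0.008,-0.0155,0.0295,0,0,0,0],[0.008,-0.0155,0.0295,0,0,0,0],[0.008,-0.0155,0.0295,0,0,0,0],[0.008,0,0,0,-8.3,0,0],[0.008,0,0,0,-8.3,0,0],[0.008,0,0,0,-8.3,0,0],[0.008,0,0,0,0,0,0],[0.008,0,0,0,0,0,0],[0.008,0,0,0,0,0,0]]';python3 pr.py .56,.203,.06 .562,.203,.026
```

```text
time: 29.68
position: [0.5467, 0.2044, 0.1623]
tool_rot: [1.933, 2.042, 0.453]
ft_force: [-0.1, -0.2, 0.3]
grip_width: 0.185
grip_force: 20.0
t 29.68 p [0.5467 0.2044 0.1623] R [[-0.055, 0.906, 0.419], [0.998, 0.048, 0.027], [0.004, 0.42, -0.908]] w 16.1 F [-0.1193 -0.1777  0.3462]
shift mm [ -2.5 -31.   98.4]
shift mm [ -0.2 -12.5  31.7]
```

```bash
python3 -m handwheel '[[0.008,-0.0005,-0.0075,0.0245,0,0,0],[0.008,-0.0005,-0.0075,0.0245,0,0,0],[0.008,-0.0005,-0.0075,0.0245,0,0,0],[0.008,-0.0005,-0.0075,0.0245,0,0,0],[0.008,0,0,0,0,0,0],[0.008,0,0,0,0,0,0],[0.008,0,0,0,0,0,0]]';python3 pr.py .562,.203,.026
python3 - <<'E'
from h import *
for n in('top','scene'): snap(n,n+'6')
a=cv2.imread('pics/top6.png')[115:255,100:270]; b=cv2.imread('pics/scene6.png')[90:230,120:290]
cv2.imwrite('pics/c6.png',cv2.resize(np.hstack([a,b]),(800,330)))
E
```

```text
time: 30.55
position: [0.5605, 0.203, 0.0616]
tool_rot: [1.929, 2.039, 0.453]
ft_force: [0.3, 1.4, -0.6]
grip_width: 0.181
grip_force: 20.0
t 30.55 p [0.5605 0.203  0.0616] R [[-0.056, 0.905, 0.422], [0.998, 0.05, 0.024], [0.001, 0.423, -0.906]] w 15.7 F [ 0.3376  1.4078 -0.6197]
shift mm [ -0.1 -13.7  33. ]
```

View pics/c6.png

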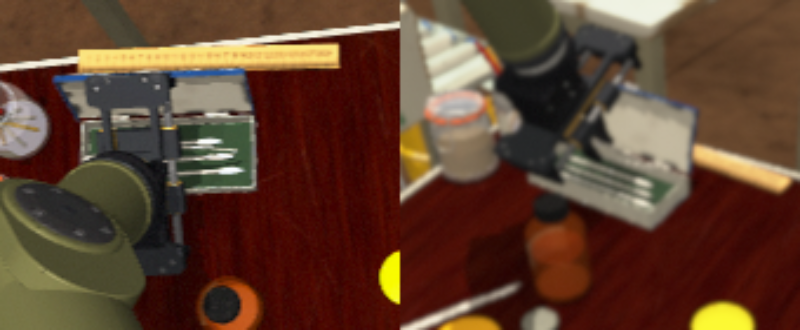

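The gripper is tilted over the tin with its far end above the lid's edge (left panel (125,85)). The bottle at (230,300) is clear. Lowering on, watching the force.

```bash
python3 -m handwheel '[[0.008,0,-0.007,0.0165,0,0,0],[0.008,0,-0.0045,0.011,0,0,0],[0.008,0,-0.0022,0.0055,0,0,0],[0.008,0,0,0,0,0,0],[0.008,0,0,0,0,0,0]]';python3 pr.py .562,.203,.022
python3 - <<'E'
from h import *
for n in('top','scene'): snap(n,n+'7')
b=cv2.imread('pics/scene7.png')[110:200,155:275]
cv2.imwrite('pics/c7.png',cv2.resize(b,(800,600),interpolation=cv2.INTER_CUBIC))
E
```

```text
time: 31.28
position: [0.5614, 0.2027, 0.0253]
tool_rot: [1.929, 2.04, 0.451]
ft_force: [0.9, 0.6, 0.1]
grip_width: 0.183
grip_force: 20.0
t 31.27 p [0.5614 0.2027 0.0253] R [[-0.056, 0.905, 0.421], [0.998, 0.051, 0.023], [-0.0, 0.422, -0.907]] w 15.9 F [0.8609 0.5874 0.0521]
shift mm [ 0.2 -0.8  3.3]
```

View pics/c7.png

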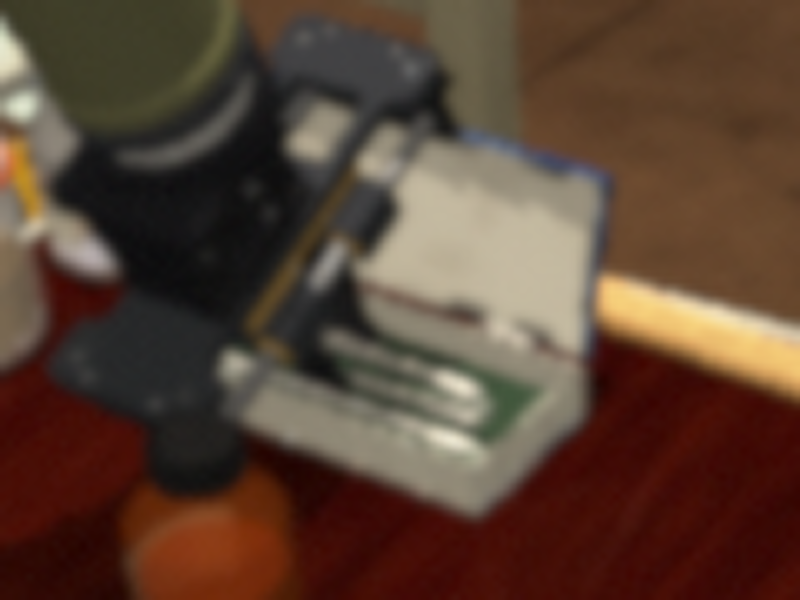

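No contact yet (force under 1 N), and the forceps are between the tin's walls. Lower 3 mm, release a little, and check.

```bash
python3 -m handwheel '[[0.008,0,-0.001,0.003,0,0,0],[0.008,0,0,0,0,0,0],[0.02,0,0,0,0,0,0],[0.026,0,0,0,0,0,0],[0.026,0,0,0,0,0,0],[0.026,0,0,0,0,0,0]]';python3 pr.py; python3 -m handwheel '[[0.026,0,0.004,-0.009,0,0,0],[0.026,0,0.0085,-0.018,0,0,0],[0.026,0,0.017,-0.036,0,0,0],[0.026,0,0.017,-0.036,0,0,0],[0.026,0,0.017,-0.036,0,0,0],[0.026,0,0,0,8.3,0,0],[0.026,0,0,0,8.3,0,0],[0.026,0,0,0,8.3,0,0],[0.02,0,0,0,0,0,0],[0.01,0,0,0,0,0,0],[0,0,0,0,0,0,0]]';python3 pr.py .42,.0,.25 .69,-.02,.25 .69,.2,.25
```

```text
time: 32.12
position: [0.5613, 0.2026, 0.0215]
tool_rot: [1.93, 2.04, 0.45]
ft_force: [0.1, 0.6, -0.1]
grip_width: 0.294
grip_force: 0.0
t 32.12 p [0.5613 0.2026 0.0215] R [[-0.056, 0.906, 0.42], [0.998, 0.051, 0.023], [-0.0, 0.421, -0.907]] w 25.6 F [ 0.1027  0.594  -0.0654]
time: 33.5
position: [0.5609, 0.203, 0.1713]
tool_rot: [2.155, 2.282, 0.001]
ft_force: [0.9, 0.4, 0.0]
grip_width: 0.088
grip_force: 0.0
t 33.5 p [0.5609 0.203  0.1713] R [[-0.057, 0.998, 0.003], [0.998, 0.057, -0.002], [-0.002, 0.002, -1.0]] w 7.6 F [0.9201 0.3566 0.0097]
shift mm [-194.7 -152.1  -78.7]
shift mm [-35.5 268.4   0.7]
shift mm [219.6  12.6  -0.4]
```

```bash
python3 -m handwheel '[[0,0,0,-0.03,0,0,0],[0,0,0.037,0,0,0,0],[0,0,0.037,0,0,0,0],[0,0,0.037,0,0,0,0],[0,0,0,0,0,0,0],[0,0,0,0,0,0,0]]';python3 pr.py .672,.209,.09
python3 - <<'E'
from h import *
for n in('top','scene'): snap(n,n+'8')
a=cv2.imread('pics/top8.png')[115:255,100:270]; b=cv2.imread('pics/scene8.png')[90:230,130:300]
cv2.imwrite('pics/c8.png',cv2.resize(np.hstack([a,b]),(800,330)))
E
```

```text
time: 34.25
position: [0.6716, 0.2093, 0.2016]
tool_rot: [2.157, 2.283, 0.001]
ft_force: [-0.8, 0.7, 0.8]
grip_width: 0.009
grip_force: 0.0
t 34.25 p [0.6716 0.2093 0.2016] R [[-0.057, 0.998, 0.001], [0.998, 0.057, -0.0], [-0.0, 0.001, -1.0]] w 0.7 F [-0.8219  0.7277  0.8292]
shift mm [ -0.3   0.3 111.6]
```

View pics/c8.png

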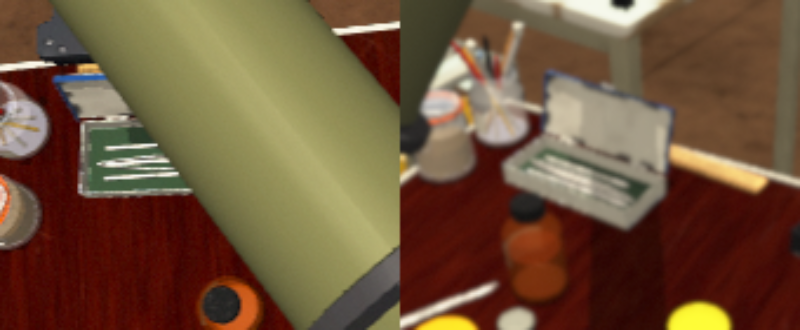

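The forceps lie in the tin on the bed: tip at left panel (98,162), body along the tools at right panel (590,175). I'll check their lengthwise position while lowering behind the lid.

```bash
python3 - <<'E'
from h import *
print(onz('top',100+98*.425,115+162*.424,.015))
E
python3 -m handwheel '[[0,0,0.002,0.03,0,0,0],[0,0,0,0.04,0,0,0],[0,0,0,0.035,0,0,0],[0,0,0,0,0,0,0],[0,0,0,0,0,0,0]]';python3 pr.py .58,.204,.097
```

```text
[0.55994531 0.28214321 0.015     ]
time: 34.98
position: [0.6752, 0.2094, 0.0977]
tool_rot: [2.158, 2.282, 0.003]
ft_force: [-0.3, 0.3, 1.3]
grip_width: 0.008
grip_force: 0.0
t 34.98 p [0.6752 0.2094 0.0977] R [[-0.056, 0.998, 0.002], [0.998, 0.056, 0.001], [0.001, 0.002, -1.0]] w 0.7 F [-0.3402  0.2959  1.3041]
shift mm [ -0.1 -95.4   0.5]
```

```bash
python3 -m handwheel '[[0,0,-0.012,0,0,0,0],[0,0,-0.012,0,0,0,0],[0,0,-0.012,0,0,0,0],[0,0,-0.012,0,0,0,0],[0,0,-0.012,0,0,0,0],[0,0,-0.012,0,0,0,0],[0,0,-0.012,0,0,0,0],[0,0,-0.012,0,0,0,0],[0,0,0,0,0,0,0],[0,0,0,0,0,0,0]]';python3 pr.py; python3 -m handwheel '[[0,0,0,-0.05,0,0,0],[0,0,0,-0.05,0,0,0],[0,-0.05,0,0,0,0,0],[0,-0.06,0,0,0,0,0],[0,-0.06,0,0,0,0,0],[0,-0.06,0,0,0,0,0],[0,-0.06,0,0,0,0,0],[0,-0.06,0,0,0,0,0],[0,0,0,0,0,0,0],[0,0,0,0,0,0,0]]'
python3 - <<'E'
from h import *
for n in('top','scene'): snap(n,n+'9')
a=cv2.imread('pics/top9.png')[110:270,90:410]; b=cv2.imread('pics/scene9.png')[110:270,130:450]
cv2.imwrite('pics/c9.png',cv2.resize(np.vstack([a,b]),(600,600)))
E
```

```text
time: 36.22
position: [0.5792, 0.2034, 0.0957]
tool_rot: [2.159, 2.282, 0.0]
ft_force: [-0.0, -0.3, -0.6]
grip_width: 0.006
grip_force: 0.0
t 36.23 p [0.5792 0.2034 0.0957] R [[-0.055, 0.998, 0.0], [0.998, 0.055, -0.0], [-0.0, 0.0, -1.0]] w 0.5 F [-0.0043 -0.2871 -0.5668]
time: 37.48
position: [0.5987, -0.1454, 0.1956]
tool_rot: [-2.159, -2.281, -0.002]
ft_force: [-0.5, 0.3, -0.2]
grip_width: 0.002
grip_force: 0.0
```

View pics/c9.png

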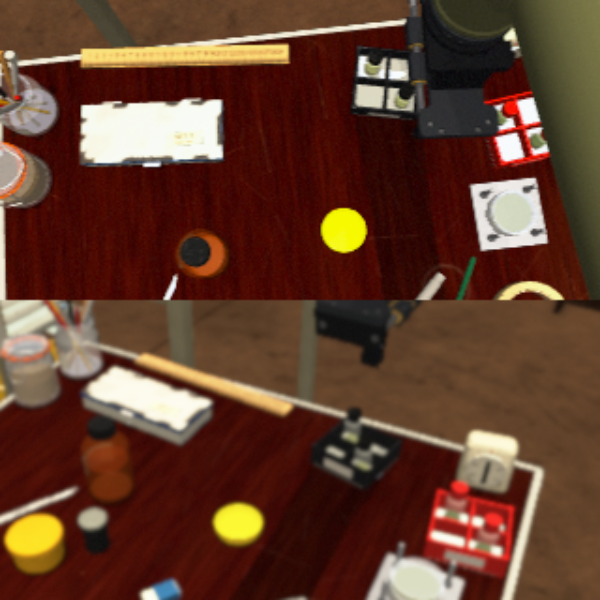

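The lid is shut (upper panel (150,130)), the bottle stands at (203,253), both vials are in their boxes and the dish is on the stand at (512,213). One numeric check from the saved depth before handing in.

```bash
python3 - <<'E'
from h import *
np.set_printoptions(precision=4,suppress=True)
for n in('top','scene'):
    W=cloud(n,np.load(f'pics/{n}9.npy')).reshape(-1,3)
    f=lambda x0,x1,y0,y1,z0,z1:W[(W[:,0]>x0)&(W[:,0]<x1)&(W[:,1]>y0)&(W[:,1]<y1)&(W[:,2]>z0)&(W[:,2]<z1)]
    q=f(.53,.6,.12,.29,.015,.06); A=np.linalg.lstsq(np.c_[q,][:,:2].__class__(q[:,:2].shape,buffer=q[:,:2].copy()) if 0 else np.c_[q[:,:2],np.ones(len(q))],q[:,2],rcond=None)[0]
    print(n,'lid slope x,y',A[:2],'z',np.median(q[:,2]))
    q=f(.42,.505,-.33,-.25,.028,.04); print('dish',q[:,:2].min(0)/2+q[:,:2].max(0)/2,np.median(q[:,2]),q[:,2].std())
    for nm,b in dict(red=(.545,.595,-.355,-.31),blk=(.6,.645,-.163,-.117)).items():
        q=f(*b,.05,.08); print(nm,len(q),q.min(0)/2+q.max(0)/2 if len(q) else '',np.percentile(q[:,2],90) if len(q) else '')
E
```

```text
top lid slope x,y [0.0016 0.0014] z 0.029286942321561638
dish [ 0.4664 -0.2863] 0.03304383544763504 0.0017110331511654587
red 7 [ 0.5673 -0.3228  0.0553] 0.057409532832272465
blk 60 [ 0.622  -0.141   0.0604] 0.06712586081839593
scene lid slope x,y [0.018  0.0046] z 0.02801506094545712
dish [ 0.4663 -0.2865] 0.0323419776690904 0.0015858497355144133
red 94 [ 0.5678 -0.3293  0.0585] 0.06563348118212581
blk 70 [ 0.6227 -0.1401  0.0587] 0.06521361875083696
```

```bash
python3 -c "
from bench import ctrl
print(ctrl.close_job())"
```

```text
the job is handed in; nothing more can be done
None
```

The job is handed in after about 38 s of the 109 s; no verdict came back, but the last camera check showed both vials upright in their own boxes, the dish flat on the stand's dish, the tin's lid shut over the forceps (seen inside before closing) and the spirit bottle standing.

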